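# Tall spice vials into their colour-matched stands

### The arm

A 6-joint arm with a two-finger parallel gripper is mounted at the origin on the work surface. World frame = base frame: x ahead of the robot, y to its left, z up, the work surface at z = 0. Lengths are in mm, angles in rad, forces in N, time in s.
With the tool pointing down it reaches from about 350 to 875 mm from the base axis. Payload 4.2 kg.
Tool frame: the origin (TCP) lies midway between the tips of the shut fingers; the grasp point (between the pads) lies 19 mm behind it (arm.hold_point_z is the distance from the TCP to the grasp point, in mm); z points along the fingers, y is the line along which they close (so a half turn about z gives the same grasp; the last joint's range is limited). The gripper opens to 85 mm and grips with 20 to 120 N. Pads are 22 mm wide; open, the fingers measure 114 mm over their backs; the gripper's body (76 mm by 85 mm) begins 54 mm behind the grasp point. The pads swing forward as they close: fully open they stand 13 mm farther back than shut.
Start: joints at [1.466, 0.385, 0.008, 0, -1.194, -0.259], TCP at [222.36, 584.085, 231.312] pointing down, gripper open.
Joint ranges: [-3.14, 3.14], [-1.21, 2.06], [-1.07, 1.41], [-3.16, 2.05], [-2.99, -0.16], [-3.1, 3.1]. Speed limits (rad/s): [2.79, 2.79, 3.14, 3.14, 3.14, 3.14].

### API

Orientations are given as a unit quaternion [x, y, z, w].
In Python, from bench import arm, vision gives the robot as it stands. The module is installed in compiled form; this text tells all that it offers.
- The arm moves only by the tool servo_tool, never from a script. Its argument "plan" is a list of rows, each a list of 7 numbers: the shift along the world's x, y, z each as a share of 300 mm, from -1 to 1, then the turn, a rotation vector about the world's x, y, z each as a share of 2 rad, from -1 to 1, then the opening, from 0 (shut) to 1 (fully open). A call has 1 to 20 rows; each row shifts and turns the commanded pose from where the row before left it; what a row does not reach is not made up. A row lasts 1/8 s, in which the tool goes at most 62.5 mm and 10.7 degrees, less where a joint would pass 70% of its speed; a pose out of reach is approached as far as the arm can. A call with a number of a shift or a turn outside -1 to 1 is refused whole. A call with a gripper value outside its range is refused whole. The fingers move at their own pace and stop on an object; the grip force is fixed at half the most. Time passes only in rows, so rows that do not move let the fingers close. It gives the time, the measured TCP pose, the force, the opening and the grip force at its end, in the units of the state.
- arm.read_state(): the state, without advancing time (a new reading comes with each control period).
- vision.get_image(name): name is "scene" or "side" or "wrist"; returns a dict with "image" (420x560x3 uint8, red, green, blue), "z_map" (420x560 float32, mm along the optical axis (not along the pixel's ray), 0 where there is no reading), "K" (3x3 intrinsics, pixels), "D" ([k1, k2, p1, p2, k3] as OpenCV has them; the pictures are not rectified), "world_to_cam" (4x4, takes a point from world to camera coordinates); the wrist camera has in their place "mount" (4x4, takes a point from camera to tool coordinates, whose origin is the TCP and whose axes are the flange's). Camera axes: x right, y down, z forward; pixel columns grow to the right and rows downward; lengths in mm; the calibration is good to about 2 mm. A picture is of the moment at which its call begins: read the wrist's pose just before it.
- arm.job_done(): hands the job in; it is judged then, once.
The state is a dict: "clock": time; "joints": joint angles; "joint_vel": joint speeds; "joint_efforts": joint torques, N m; "position": TCP position; "ee_rot": TCP orientation; "contact_force": force on the tool from outside, world axes, zero at the start; "wrist_torque": the same for the moment, N m; "gripper_width": finger opening in mm; "grasp_force": force on a finger pad.
Only numpy, scipy, OpenCV 4.12 (cv2) and the standard library are available. Lean on these libraries where they do the work, as an engineer would, in place of code of your own. Each camera call takes 0.05 s, during which the arm holds its last target. There are 200 camera calls.

### The job

Put each of the four tall glass vials, upright, into the well of the wooden stand whose rim has the same colour as the vial's cap. Set them down rather than dropping them and do not knock any over. Leave the two short amber jars where they stand.

Things in the scene. Friction and masses are not known exactly. Their poses are not given: they have to be found in the camera images.
- vial_red: upright glass spice vial, a plain 30 mm diameter cylinder, 110 mm tall, loose, about 70 g; its top 26 mm is a red cap. Origin: centre of its underside; z up along the vial
- vial_yellow: upright glass spice vial, a plain 30 mm diameter cylinder, 110 mm tall, loose, about 70 g; its top 26 mm is a yellow cap. Origin: centre of its underside; z up along the vial
- vial_blue: upright glass spice vial, a plain 30 mm diameter cylinder, 110 mm tall, loose, about 70 g; its top 26 mm is a blue cap. Origin: centre of its underside; z up along the vial
- vial_green: upright glass spice vial, a plain 30 mm diameter cylinder, 110 mm tall, loose, about 70 g; its top 26 mm is a green cap. Origin: centre of its underside; z up along the vial
- stand_red: square wooden single-vial stand with a red rim, 68 mm square and 26 mm high, fixed to the counter; open on top, a square well 48 mm wide inside walls 10 mm thick, the well's floor 10 mm above the counter. Origin: centre of its underside, on the counter; x and y along its sides, z up
- stand_yellow: square wooden single-vial stand with a yellow rim, 68 mm square and 26 mm high, fixed to the counter; open on top, a square well 48 mm wide inside walls 10 mm thick, the well's floor 10 mm above the counter. Origin: centre of its underside, on the counter; x and y along its sides, z up
- stand_blue: square wooden single-vial stand with a blue rim, 68 mm square and 26 mm high, fixed to the counter; open on top, a square well 48 mm wide inside walls 10 mm thick, the well's floor 10 mm above the counter. Origin: centre of its underside, on the counter; x and y along its sides, z up
- stand_green: square wooden single-vial stand with a green rim, 68 mm square and 26 mm high, fixed to the counter; open on top, a square well 48 mm wide inside walls 10 mm thick, the well's floor 10 mm above the counter. Origin: centre of its underside, on the counter; x and y along its sides, z up
- jar_red: short wide amber glass jar with a red lid, 52 mm diameter, 45 mm tall, loose, about 120 g; to be left alone. Origin: centre of its underside; z up
- jar_blue: short wide amber glass jar with a blue lid, 52 mm diameter, 45 mm tall, loose, about 120 g; to be left alone. Origin: centre of its underside; z up
There are look-alikes about, which are no part of the job. Leave any pink look-alike of the vial_yellow alone.

How it is judged:
By the outcome, as a careful person would: the job done as asked, in the order asked, and still so for the second after the job is handed in, with the robot touching nothing.
It also fails if it takes over 112 s, if anything falls off the work surface, if the arm or the gripper's body presses on something with over 40 N, if the wrist force passes 120 N, or if a joint passes its speed limit or range.

## Working session

There is one attempt and no reset: what is moved stays moved. The work goes in short steps, Python scripts to look and compute and a tool call to move; the robot and the scene stay as the last step left them, time stands still between calls to the robot, and variables do not carry over. Pictures are saved under pics/ and viewed, at most 14 in all, crops included, and the job is handed in when it is done.

Besides the shell and the picture viewer there is one more tool, called by a JSON object that holds its "fn" and its "kwargs", one argument or row to a line. servo_tool: Moves the arm, as the interface text tells. Its arguments: {"type":"object","properties":{"plan":{"type":"array"}},"required":["plan"]}

```bash
mkdir -p pics
cat > h.py <<'E'
import numpy as np, cv2
from bench import arm, vision
def grab(n):
    d=vision.get_image(n); return d
def save(d,f): cv2.imwrite('pics/'+f,d['image'][:,:,::-1])
E
python3 - <<'E'
from h import *
s=arm.read_state(); print(s)
for n in ("scene","side"):
    d=grab(n); save(d,n+'0.png'); np.savez('%s0.npz'%n,**d); print(n,d['K'],d['D'],np.linalg.inv(d['world_to_cam']).round(3))
d=grab('wrist');np.savez('wrist0.npz',**d);print(d['mount'].round(3),d['K']); print(arm.hold_point_z)
E
```

```text
{'clock': 0.0, 'joints': array([ 1.46559612e+00,  3.85542366e-01,  6.60991290e-03, -5.20038200e-04,
       -1.19399393e+00, -2.58600976e-01]), 'joint_vel': array([ 1.86879869e-05, -3.83799792e-04, -4.12842576e-04,  9.47647976e-04,
        1.69539217e-03,  1.48782403e-03]), 'joint_efforts': array([-1.90535196e-03, -3.92293954e+01,  1.88408178e+01,  4.18631852e+00,
       -4.52825203e-03,  7.77508831e-06]), 'position': array([222.16040605, 583.54785141, 230.22080107]), 'ee_rot': array([ 9.83483709e-01, -1.80993372e-01, -1.59357195e-04,  1.08041461e-03]), 'contact_force': array([ 0.43349905,  0.64134652, -0.17492888]), 'wrist_torque': array([ 0.00621021, -0.04577772,  0.00492212]), 'grasp_force': 0.0, 'gripper_width': 85.50972938039953}
scene [[427.94355009   0.         280.8820012 ]
 [  0.         427.94355009 209.43954928]
 [  0.           0.           1.        ]] [-0.0394688  0.         0.         0.         0.       ] [[-1.24000e-01  5.72000e-01 -8.11000e-01  1.18923e+03]
 [ 9.92000e-01  6.00000e-02 -1.10000e-01  1.09714e+02]
 [-1.40000e-02 -8.18000e-01 -5.75000e-01  5.79190e+02]
 [ 0.00000e+00  0.00000e+00  0.00000e+00  1.00000e+00]]
side [[391.49029558   0.         280.51389977]
 [  0.         391.49029558 210.74129254]
 [  0.           0.           1.        ]] [-0.09098306  0.          0.          0.          0.        ] [[ 9.67000e-01 -1.80000e-01  1.79000e-01  2.83342e+02]
 [-2.53000e-01 -7.16000e-01  6.50000e-01 -6.26051e+02]
 [ 1.10000e-02 -6.74000e-01 -7.39000e-01  7.27472e+02]
 [ 0.00000e+00  0.00000e+00  0.00000e+00  1.00000e+00]]
[[-1.00000e-03 -9.64000e-01 -2.65000e-01  6.71640e+01]
 [ 1.00000e+00 -1.00000e-03  1.00000e-03  5.93000e-01]
 [-1.00000e-03 -2.65000e-01  9.64000e-01 -1.42429e+02]
 [ 0.00000e+00  0.00000e+00  0.00000e+00  1.00000e+00]] [[341.85117304   0.         281.78439995]
 [  0.         341.85117304 210.0163421 ]
 [  0.           0.           1.        ]]
18.700000000000003
```

View pics/scene0.png

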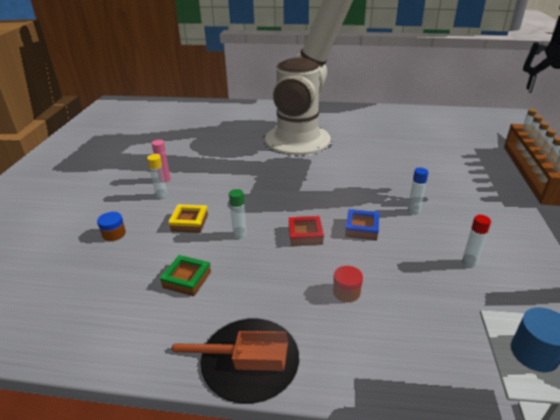

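View pics/side0.png

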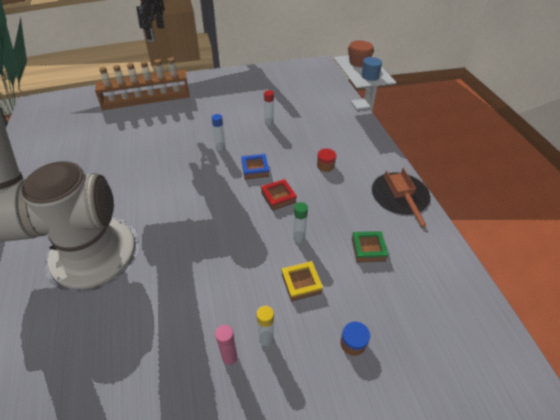

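Scene view: the caps are yellow (154,161), green (237,197), blue (420,175) and red (481,223). The rims are yellow (188,218), green (187,274), red (306,230) and blue (362,223).

Possible confusions are the pink vial (160,146), the jar lids, blue (111,221) and red (348,278), the rack vials (540,150) and the blue mug (540,340). I choose tall glass bodies with a matching cap, and I'll triangulate those from both views.

```bash
cat >> h.py <<'E'
def rays(d,uv,T=None):
    T=np.linalg.inv(d['world_to_cam']) if T is None else T
    p=cv2.undistortPoints(np.float64(uv).reshape(-1,1,2),d['K'],d['D'])[:,0]
    r=np.c_[p,np.ones(len(p))]@T[:3,:3].T
    return T[:3,3],r/np.linalg.norm(r,axis=1)[:,None]
def plane(d,uv,z,T=None):
    o,r=rays(d,uv,T); return o+r*((z-o[2])/r[:,2])[:,None]
def tri(l):
    A=np.zeros((3,3));b=np.zeros(3)
    for o,r in l:
        M=np.eye(3)-np.outer(r,r);A+=M;b+=M@o
    x=np.linalg.solve(A,b); return x,max(np.linalg.norm((np.eye(3)-np.outer(r,r))@(x-o)) for o,r in l)
HUE={'red':[(0,4),(176,180)],'yellow':[(22,34)],'green':[(50,80)],'blue':[(105,122)]}
def blob(d,col,near,R=30,smin=170,vmin=60):
    h=cv2.cvtColor(d['image'],cv2.COLOR_RGB2HSV)
    m=sum(cv2.inRange(h,(a,smin,vmin),(b,255,255)) for a,b in HUE[col]).astype(np.uint8)
    n,l,s,c=cv2.connectedComponentsWithStats(m)
    k=min((k for k in range(1,n) if s[k,4]>25),key=lambda k:np.hypot(*(c[k]-near)))
    return (l==k).astype(np.uint8),s[k],c[k]
E
cat > m.py <<'E'
from h import *
S=np.load('scene0.npz');D=np.load('side0.npz')
caps={'red':[(481,223),(268,96)],'yellow':[(154,161),(265,314)],'green':[(237,197),(301,211)],'blue':[(420,175),(217,120)]}
rims={'red':[(306,230),(279,194)],'yellow':[(188,218),(302,280)],'green':[(187,274),(370,245)],'blue':[(362,223),(255,166)]}
jars={'red':[(348,278),(326,158)],'blue':[(111,221),(355,336)]}
for nm,t in (('cap',caps),('jar',jars)):
  for c,(a,b) in t.items():
    B=[blob(S,c,a),blob(D,c,b)]
    l=[tuple(x[0] if i else x for i,x in enumerate(rays(d,q[2]))) for d,q in zip((S,D),B)]
    x,e=tri(l); print(nm,c,x.round(1),round(e,1),[list(q[1]) for q in B])
for c,(a,b) in rims.items():
    B=[blob(d,c,p,smin=130) for d,p in((S,a),(D,b))]
    l=[];o=[]
    for d,q in zip((S,D),B):
        ct=max(cv2.findContours(q[0],cv2.RETR_EXTERNAL,cv2.CHAIN_APPROX_NONE)[0],key=len)
        P=plane(d,ct[:,0],26)[:,:2].astype(np.float32)
        o.append(cv2.minAreaRect(P))
        hull=cv2.convexHull(ct); M=cv2.moments(hull); u=(M['m10']/M['m00'],M['m01']/M['m00'])
        O,r=rays(d,[u]); l.append((O,r[0]))
    x,e=tri(l);print('rim',c,x.round(1),round(e,1),[(np.round(v[0],1),np.round(v[1],1),round(v[2],1)) for v in o])
E
python3 m.py
```

```text
cap red [520.7 394.  102.2] 1.8 [[np.int32(473), np.int32(215), np.int32(18), np.int32(18), np.int32(245)], [np.int32(265), np.int32(91), np.int32(8), np.int32(5), np.int32(29)]]
cap yellow [ 344.9 -305.3   98.3] 1.2 [[np.int32(148), np.int32(154), np.int32(13), np.int32(14), np.int32(153)], [np.int32(257), np.int32(307), np.int32(16), np.int32(19), np.int32(229)]]Traceback (most recent call last):
  File "m.py", line 8, in <module>
    B=[blob(S,c,a),blob(D,c,b)]
                   ~~~~^^^^^^^
  File "h.py", line 23, in blob
    k=min((k for k in range(1,n) if s[k,4]>25),key=lambda k:np.hypot(*(c[k]-near)))
ValueError: min() iterable argument is empty
```

Run:
```python
import re
t=open('m.py').read().split("for nm")[0]; exec(t)
for nm,t in (('cap',caps),('rim',rims),('jar',jars)):
  for c,v in t.items():
    for d,p in zip((S,D),v):
      h=cv2.cvtColor(d['image'],cv2.COLOR_RGB2HSV)[p[1]-13:p[1]+14,p[0]-16:p[0]+17].reshape(-1,3).astype(int)
      h=h[h[:,1]>140]; h=h[(h[:,0]<3)|(h[:,0]>15)|(c!='x')]
      print(nm,c,len(h),np.percentile(h,[5,25,50,75,95],axis=0).astype(int).tolist())
```

```text
cap red 263 [[0, 164, 69], [0, 216, 89], [1, 228, 111], [1, 238, 175], [161, 245, 179]]
cap red 73 [[0, 144, 95], [0, 157, 106], [0, 166, 119], [1, 178, 157], [179, 189, 164]]
cap yellow 177 [[21, 154, 116], [24, 206, 142], [24, 218, 174], [25, 231, 207], [25, 242, 227]]
cap yellow 260 [[23, 157, 121], [24, 181, 150], [24, 202, 204], [25, 205, 208], [25, 208, 210]]
cap green 146 [[65, 144, 69], [66, 154, 82], [66, 167, 101], [67, 179, 119], [67, 185, 121]]
cap green 91 [[0, 142, 98], [67, 147, 115], [68, 150, 118], [68, 153, 120], [68, 178, 130]]
cap blue 176 [[110, 162, 78], [111, 189, 93], [111, 200, 120], [112, 215, 174], [113, 222, 182]]
cap blue 81 [[110, 145, 98], [111, 155, 109], [111, 168, 127], [111, 180, 171], [112, 184, 174]]
rim red 487 [[0, 145, 104], [0, 156, 137], [0, 176, 159], [2, 187, 171], [12, 204, 183]]
rim red 397 [[0, 145, 97], [0, 163, 126], [1, 180, 152], [2, 189, 162], [178, 194, 172]]
rim yellow 784 [[11, 149, 69], [13, 169, 101], [23, 208, 148], [25, 237, 215], [26, 246, 229]]
rim yellow 565 [[13, 143, 113], [23, 174, 144], [24, 199, 191], [25, 206, 206], [25, 210, 209]]
rim green 849 [[12, 147, 58], [13, 170, 82], [48, 185, 107], [67, 199, 126], [68, 207, 144]]
rim green 258 [[66, 142, 104], [67, 146, 114], [68, 149, 117], [68, 153, 120], [69, 158, 130]]
rim blue 404 [[11, 145, 107], [112, 158, 139], [112, 177, 165], [113, 188, 175], [114, 200, 185]]
rim blue 227 [[110, 147, 114], [111, 161, 144], [111, 174, 164], [112, 180, 170], [113, 185, 175]]
jar red 470 [[0, 148, 131], [0, 167, 169], [0, 176, 171], [0, 180, 173], [179, 184, 174]]
jar red 222 [[0, 145, 98], [0, 160, 121], [0, 184, 162], [1, 189, 164], [179, 192, 166]]
jar blue 472 [[13, 167, 75], [109, 217, 103], [110, 221, 172], [110, 225, 190], [112, 232, 192]]
jar blue 565 [[110, 157, 123], [110, 183, 167], [110, 186, 169], [111, 188, 170], [112, 190, 171]]
```

```bash
sed -i 's/smin=170/smin=100/' h.py; sed -i 's/smin=130/smin=100/' m.py; python3 m.py | sed 's/np.int32(\([0-9]*\))/\1/g; s/np.float[0-9]*(\([-0-9.]*\))/\1/g'
```

```text
cap red [519.3 393.4  98.4] 1.1 [[472, 214, 19, 20, 290], [264, 90, 10, 12, 95]]
cap yellow [ 345.  -306.2   98.2] 0.9 [[147, 154, 14, 15, 175], [257, 306, 17, 21, 293]]
cap green [477.8 -78.4  97.6] 1.1 [[229, 189, 15, 17, 201], [295, 203, 12, 15, 159]]
cap blue [349.7 305.8  97.7] 1.8 [[414, 167, 15, 16, 193], [212, 114, 10, 13, 111]]
jar red [624.7 151.9  36.4] 1.5 [[334, 266, 29, 26, 591], [318, 148, 18, 16, 227]]
jar blue [ 505.7 -357.1   37.9] 1.3 [[97, 211, 26, 19, 382], [342, 321, 28, 29, 614]]
rim red [464.2  62.3  20.5] 1.1 [(array([467.9,  63.1]), array([80. , 70.3]), 10.7), (array([463.5,  57. ]), array([71.8, 76. ]), 11.1)]
rim yellow [ 447.  -202.7   22. ] 1.3 [(array([ 449.7, -200.3]), array([80.4, 75.2]), 2.6), (array([ 447. , -204.8]), array([71.8, 74.4]), 2.0)]
rim green [ 624.5 -153.1   21.6] 1.2 [(array([ 626.1, -150.6]), array([73. , 72.3]), 77.3), (array([ 623.8, -156. ]), array([69.8, 68.7]), 77.3)]
rim blue [428.6 184.3  21.8] 1.8 [(array([429.6, 184.8]), array([69.5, 80.3]), 84.5), (array([428.5, 178.1]), array([75.2, 69.1]), 85.4)]
```

Run:
```python
from h import *
S=np.load('scene0.npz')['image'];D=np.load('side0.npz')['image']
def c(i,x,y,w=100,h=75): return cv2.resize(i[y:y+h,x:x+w],(400,300),interpolation=cv2.INTER_CUBIC)
o=np.vstack([np.hstack([c(S,130,130),c(S,265,180,133,100)]),np.hstack([c(D,210,270,133,100),c(D,190,85,133,100)])])
cv2.imwrite('pics/crop1.png',o[:,:,::-1])
```

```text
(no output)
```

View pics/crop1.png

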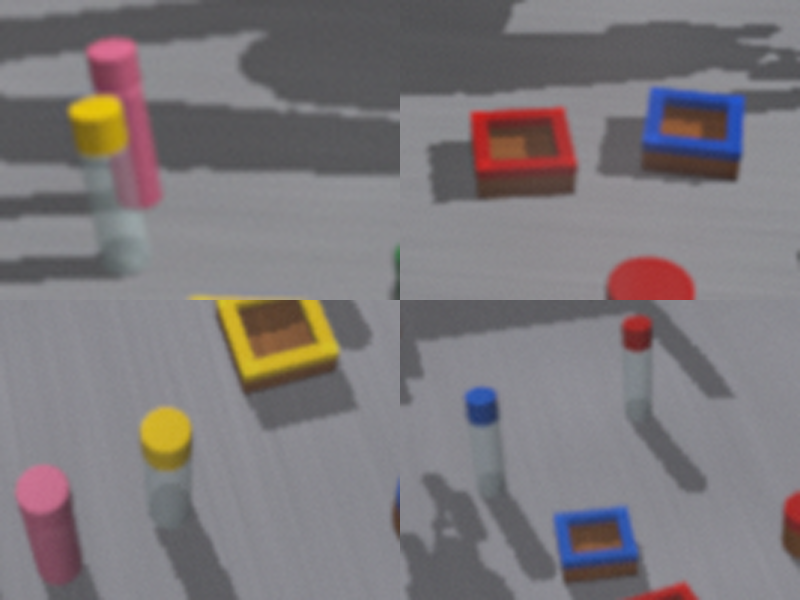

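The crop confirms the choice. The yellow-capped vial is clear glass, with the solid pink look-alike behind it, and the red and blue vials and rims are unambiguous. I'll go to a hover over red vial and refine from the wrist camera on the way.

{"fn": "servo_tool", "kwargs": {
  "plan": [
    [0.1, -0.06, 0, 0, 0, 0, 1],
    [0.13, -0.08, 0, 0, 0, 0, 1],
    [0.13, -0.08, 0, 0, 0, 0, 1],
    [0.13, -0.08, 0, 0, 0, 0, 1],
    [0.13, -0.08, 0, 0, 0, 0, 1],
    [0.13, -0.08, 0, 0, 0, 0, 1],
    [0.13, -0.08, 0, 0, 0, 0, 1],
    [0.11, -0.09, 0, 0, 0, 0, 1],
    [0, 0, 0, 0, 0, 0, 1],
    [0, 0, 0, 0, 0, 0, 1]
  ]
}}

```text
clock: 1.4
position: [519.1, 395.1, 230.9]
ee_rot: [0.983, -0.181, -0.0, 0.0]
contact_force: [0.0, -0.2, 0.5]
gripper_width: 85.5
grasp_force: 0.0
```

```bash
cat >> h.py <<'E'
from scipy.spatial.transform import Rotation as Rn
def wrist():
    s=arm.read_state(); d=grab('wrist'); T=np.eye(4); T[:3,:3]=Rn.from_quat(s['ee_rot']).as_matrix(); T[:3,3]=s['position']
    return s,d,T@d['mount']
def topc(d,col,near,T,z=110):
    m,st,c=blob(d,col,near)
    return c,st,m
E
python3 - <<'E'
from h import *
s,d,T=wrist(); print(s['position'],s['joints'].round(2),s['clock']); save(d,'w1.png'); np.savez('w1.npz',T=T,**d)
S=np.load('scene0.npz');D=np.load('side0.npz')
HUE['pink']=[(160,175)]
l=[]
for e,p in((S,(160,146)),(D,(226,335))):
    m,st,c=blob(e,'pink',p,smin=80); print(st,c)
    ys=np.where(m)[0]; o,r=rays(e,[p]); l.append((o,r[0]))
print(tri(l))
m,st,c=blob(d,'red',(280,210)); print(st,c, plane(d,[c],100,T))
E
```

```text
[519.08143939 395.05212425 230.87215916] [ 0.9   0.43  0.08 -0.   -1.22  0.31] 1.4
[152 139  18  43 315] [161.6952381  156.74285714]
[215 325  21  40 548] [225.90328467 343.48905109]
(array([ 270.70025985, -321.57560573,   96.96121225]), np.float64(4.429210264327851))
[ 267  178   37   41 1195] [284.9707113  197.87949791] [[519.90960375 390.97155671 100.        ]]
```

View pics/w1.png

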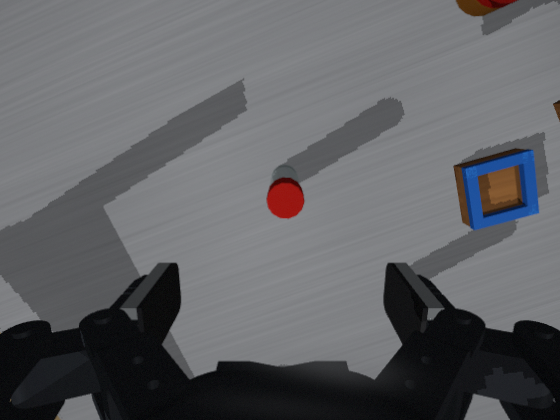

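Wrist view: the red cap is at (285,198), almost under the tool, and the blue rim is at (499,189). Now I'll descend and grip.

{"fn": "servo_tool", "kwargs": {
  "plan": [
    [0.001, -0.01, -0.12, 0, 0, 0, 1],
    [0, 0, -0.15, 0, 0, 0, 1],
    [0, 0, -0.15, 0, 0, 0, 1],
    [0, 0, -0.1, 0, 0, 0, 1],
    [0, 0, -0.06, 0, 0, 0, 1],
    [0, 0, -0.025, 0, 0, 0, 1],
    [0, 0, 0, 0, 0, 0, 1],
    [0, 0, 0, 0, 0, 0, 0.5],
    [0, 0, 0, 0, 0, 0, 0.4],
    [0, 0, 0, 0, 0, 0, 0.35],
    [0, 0, 0, 0, 0, 0, 0.2],
    [0, 0, 0, 0, 0, 0, 0],
    [0, 0, 0, 0, 0, 0, 0],
    [0, 0, 0, 0, 0, 0, 0],
    [0, 0, 0, 0, 0, 0, 0],
    [0, 0, 0, 0, 0, 0, 0]
  ]
}}

```text
clock: 3.45
position: [520.1, 392.3, 50.6]
ee_rot: [0.984, -0.181, 0.0, -0.0]
contact_force: [-1.4, -0.9, 5.7]
gripper_width: 28.6
grasp_force: 59.0
```

Run:
```python
from h import *
z=np.load('w1.npz'); d={k:z[k] for k in z}
m,st,c=blob(d,'blue',(499,189))
ct=max(cv2.findContours(m,cv2.RETR_EXTERNAL,cv2.CHAIN_APPROX_NONE)[0],key=len)
r=cv2.minAreaRect(plane(d,ct[:,0],26,z['T'])[:,:2].astype(np.float32));print(r)
l=[]
S=np.load('scene0.npz')
M=cv2.moments(cv2.convexHull(ct)); o,q=rays(d,[(M['m10']/M['m00'],M['m01']/M['m00'])],z['T']); l.append((o,q[0]))
m,st,c=blob(S,'blue',(362,223)); ct=max(cv2.findContours(m,cv2.RETR_EXTERNAL,cv2.CHAIN_APPROX_NONE)[0],key=len)
M=cv2.moments(cv2.convexHull(ct)); o,q=rays(S,[(M['m10']/M['m00'],M['m01']/M['m00'])]); l.append((o,q[0])); print(tri(l))
```

```text
((430.276123046875, 183.71437072753906), (72.92082214355469, 71.5478286743164), 85.1736068725586)
(array([432.51181709, 184.58958967,  27.06211563]), np.float64(0.6446628713418435))
```

{"fn": "servo_tool", "kwargs": {
  "plan": [
    [0, 0, 0.05, 0, 0, 0, 0],
    [0, 0, 0.1, 0, 0, 0, 0],
    [0, 0, 0.1, 0, 0, 0, 0],
    [0, 0, 0.1, 0, 0, 0, 0],
    [-0.01, -0.07, 0, 0, 0, 0, 0],
    [-0.02, -0.13, 0, 0, 0, 0, 0],
    [-0.02, -0.13, 0, 0, 0, 0, 0],
    [-0.02, -0.13, 0, 0, 0, 0, 0],
    [-0.02, -0.13, 0, 0, 0, 0, 0],
    [-0.02, -0.13, 0, 0, 0, 0, 0],
    [-0.02, -0.08, 0, 0, 0, 0, 0],
    [0, 0, 0, 0, 0, 0, 0],
    [0, 0, 0, 0, 0, 0, 0]
  ]
}}

```text
clock: 5.08
position: [481.2, 152.8, 155.1]
ee_rot: [0.984, -0.181, 0.0, -0.0]
contact_force: [-0.2, -0.1, -0.6]
gripper_width: 28.9
grasp_force: 59.2
```

```bash
cat >> h.py <<'E'
def rim(d,col,near,T=None,z=26):
    m,st,c=blob(d,col,near)
    ct=max(cv2.findContours(m,cv2.RETR_EXTERNAL,cv2.CHAIN_APPROX_NONE)[0],key=len)
    M=cv2.moments(cv2.convexHull(ct)); u=(M['m10']/M['m00'],M['m01']/M['m00'])
    o,q=rays(d,[u],T)
    return cv2.minAreaRect(plane(d,ct[:,0],z,T)[:,:2].astype(np.float32)),plane(d,[u],z,T)[0],u,(o,q[0])
E
python3 - <<'E'
from h import *
s,d,T=wrist(); print(s['position'],s['clock'],s['gripper_width']); save(d,'w2.png'); np.savez('w2.npz',T=T,**d)
iT=np.linalg.inv(T)
p=iT[:3,:3]@np.array([465,62,26])+iT[:3,3]; u=cv2.projectPoints(p,np.zeros(3),np.zeros(3),d['K'],d['D'])[0].ravel(); print(u)
R=rim(d,'red',u,T); print(R)
print(tri([R[3],rim(np.load('scene0.npz'),'red',(306,230))[3]]))
E
```

```text
[481.16150045 152.77682574 155.0971119 ] 5.075 28.867007304174443
[393.39440271 180.45116405]
(((465.9599304199219, 61.038169860839844), (70.70143127441406, 69.77973937988281), 10.640861511230469), array([467.46604299,  60.5497313 ,  26.        ]), (394.28938218775073, 176.98439868057412), (array([543.59177186, 128.25862609, 297.571856  ]), array([-0.26245431, -0.23343608, -0.93628272])))
(array([467.4873221 ,  61.87210204,  24.74253877]), np.float64(1.60793160544678))
```

View pics/w2.png

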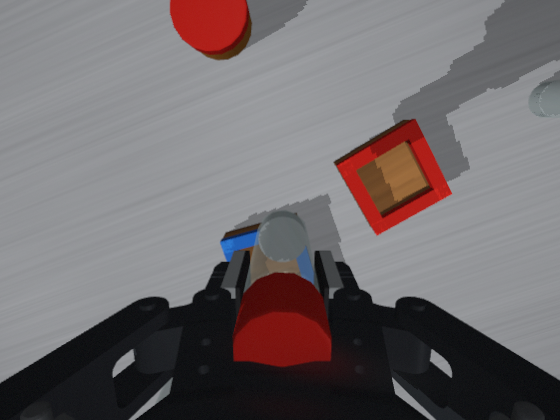

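Wrist view: the held red vial hangs straight at (282,300), and the red rim is at (394,177). Its height measures 25 mm. Next I'll move over and lower.

{"fn": "servo_tool", "kwargs": {
  "plan": [
    [-0.01, -0.06, 0, 0, 0, 0, 0],
    [-0.015, -0.1, 0, 0, 0, 0, 0],
    [-0.015, -0.1, 0, 0, 0, 0, 0],
    [-0.009, -0.044, 0, 0, 0, 0, 0],
    [0, 0, -0.06, 0, 0, 0, 0],
    [0, 0, -0.1, 0, 0, 0, 0],
    [0, 0, -0.08, 0, 0, 0, 0],
    [0, 0, -0.04, 0, 0, 0, 0],
    [0, 0, -0.02, 0, 0, 0, 0],
    [0, 0, -0.01, 0, 0, 0, 0],
    [0, 0, 0, 0, 0, 0, 0],
    [0, 0, 0, 0, 0, 0, 0]
  ]
}}

```text
clock: 6.62
position: [466.3, 61.1, 62.4]
ee_rot: [0.984, -0.181, 0.001, -0.0]
contact_force: [-0.3, 0.3, -0.5]
gripper_width: 28.4
grasp_force: 59.3
```

Run:
```python
from h import *
print(arm.read_state()['position'],arm.read_state()['contact_force'])
a=[grab('scene'),grab('side')]
c=lambda i,x,y:cv2.resize(i[y:y+90,x:x+90],(400,400),interpolation=cv2.INTER_CUBIC)
cv2.imwrite('pics/p1.png',np.hstack([c(a[0]['image'],260,165),c(a[1]['image'],234,120)])[:,:,::-1])
```

```text
[466.33708842  61.06545623  62.3815843 ] [-0.28309786  0.31665707 -0.50426924]
```

View pics/p1.png

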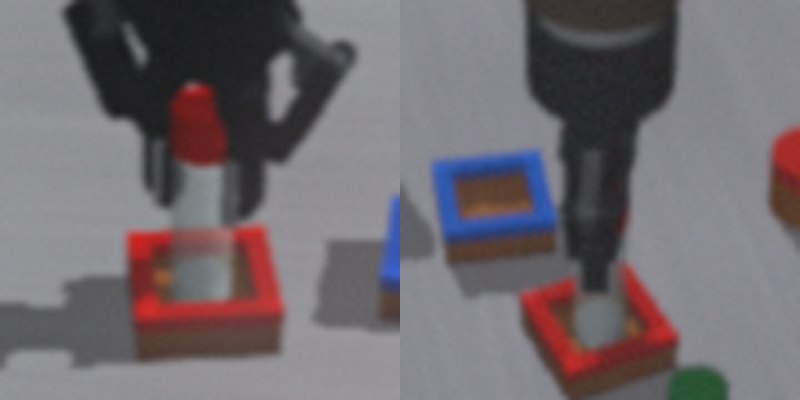

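The vial stands inside the red rim in both views (left crop 200,290; right crop 598,320). I'll touch down, release, rise and go over blue.

{"fn": "servo_tool", "kwargs": {
  "plan": [
    [0, 0, -0.003, 0, 0, 0, 0],
    [0, 0, -0.003, 0, 0, 0, 0],
    [0, 0, 0, 0, 0, 0, 0],
    [0, 0, 0, 0, 0, 0, 0.45],
    [0, 0, 0, 0, 0, 0, 0.6],
    [0, 0, 0, 0, 0, 0, 1],
    [0, 0, 0, 0, 0, 0, 1],
    [0, 0, 0, 0, 0, 0, 1],
    [0, 0, 0.05, 0, 0, 0, 1],
    [0, 0, 0.12, 0, 0, 0, 1],
    [0, 0, 0.15, 0, 0, 0, 1],
    [0, 0, 0.15, 0, 0, 0, 1],
    [0, 0, 0.09, 0, 0, 0, 1],
    [-0.05, 0.1, 0, 0, 0, 0, 1],
    [-0.07, 0.15, 0, 0, 0, 0, 1],
    [-0.07, 0.15, 0, 0, 0, 0, 1],
    [-0.07, 0.15, 0, 0, 0, 0, 1],
    [-0.07, 0.15, 0, 0, 0, 0, 1],
    [-0.06, 0.117, 0, 0, 0, 0, 1],
    [0, 0, 0, 0, 0, 0, 1]
  ]
}}

```text
clock: 9.22
position: [348.0, 307.8, 227.9]
ee_rot: [0.984, -0.179, -0.0, -0.0]
contact_force: [0.9, -0.7, 0.8]
gripper_width: 85.6
grasp_force: 0.0
```

```bash
cat > v.py <<'E'
from h import *
import sys
col=sys.argv[1]; near=eval(sys.argv[2])
s,d,T=wrist(); print(s['position'],s['joints'].round(2),s['clock'],s['gripper_width'])
save(d,'v_%s.png'%col)
m,st,c=blob(d,col,(280,210)); o,q=rays(d,[c],T); S=np.load('scene0.npz'); o2,q2=rays(S,[blob(S,col,near)[2]])
print(st,c,plane(d,[c],100,T)[0],tri([(o,q[0]),(o2,q2[0])]))
E
python3 v.py blue "(420,175)"
```

```text
[347.95718006 307.79443024 227.85217558] [ 1.08  0.11 -0.37 -0.   -1.09  0.14] 9.225 85.60223118496916
[ 267  175   37   42 1234] [284.87601297 195.77147488] [351.22581101 303.00759196 100.        ] (array([351.74555665, 304.55543835, 100.78879816]), np.float64(1.6411022095741177))
```

{"fn": "servo_tool", "kwargs": {
  "plan": [
    [0.009, -0.012, -0.1, 0, 0, 0, 1],
    [0, 0, -0.15, 0, 0, 0, 1],
    [0, 0, -0.15, 0, 0, 0, 1],
    [0, 0, -0.1, 0, 0, 0, 1],
    [0, 0, -0.06, 0, 0, 0, 1],
    [0, 0, -0.033, 0, 0, 0, 1],
    [0, 0, 0, 0, 0, 0, 1],
    [0, 0, 0, 0, 0, 0, 0.5],
    [0, 0, 0, 0, 0, 0, 0.4],
    [0, 0, 0, 0, 0, 0, 0.35],
    [0, 0, 0, 0, 0, 0, 0.2],
    [0, 0, 0, 0, 0, 0, 0],
    [0, 0, 0, 0, 0, 0, 0],
    [0, 0, 0, 0, 0, 0, 0],
    [0, 0, 0, 0, 0, 0, 0],
    [0, 0, 0, 0, 0, 0, 0]
  ]
}}

```text
clock: 11.28
position: [351.9, 302.8, 50.7]
ee_rot: [0.984, -0.181, 0.0, -0.0]
contact_force: [-0.9, 0.3, 5.9]
gripper_width: 28.7
grasp_force: 58.8
```

{"fn": "servo_tool", "kwargs": {
  "plan": [
    [0, 0, 0.05, 0, 0, 0, 0],
    [0, 0, 0.1, 0, 0, 0, 0],
    [0, 0, 0.05, 0, 0, 0, 0],
    [0.03, -0.05, 0, 0, 0, 0, 0],
    [0.07, -0.105, 0, 0, 0, 0, 0],
    [0.07, -0.105, 0, 0, 0, 0, 0],
    [0.06, -0.09, 0, 0, 0, 0, 0],
    [0.032, -0.045, 0, 0, 0, 0, 0],
    [0, 0, -0.03, 0, 0, 0, 0],
    [0, 0, -0.06, 0, 0, 0, 0],
    [0, 0, -0.04, 0, 0, 0, 0],
    [0, 0, -0.02, 0, 0, 0, 0],
    [0, 0, -0.01, 0, 0, 0, 0],
    [0, 0, 0, 0, 0, 0, 0],
    [0, 0, 0, 0, 0, 0, 0]
  ]
}}

```text
clock: 13.15
position: [430.5, 184.2, 62.5]
ee_rot: [0.984, -0.181, 0.0, -0.0]
contact_force: [0.4, -0.7, -0.8]
gripper_width: 28.7
grasp_force: 59.1
```

Run:
```python
from h import *
print(arm.read_state()['position'])
a=[grab('scene'),grab('side')]
c=lambda i,x,y:cv2.resize(i[y:y+100,x:x+100],(400,400),interpolation=cv2.INTER_CUBIC)
cv2.imwrite('pics/p2.png',np.hstack([c(a[0]['image'],290,150),c(a[1]['image'],210,115)])[:,:,::-1])
```

```text
[430.48670571 184.15502211  62.51321887]
```

View pics/p2.png

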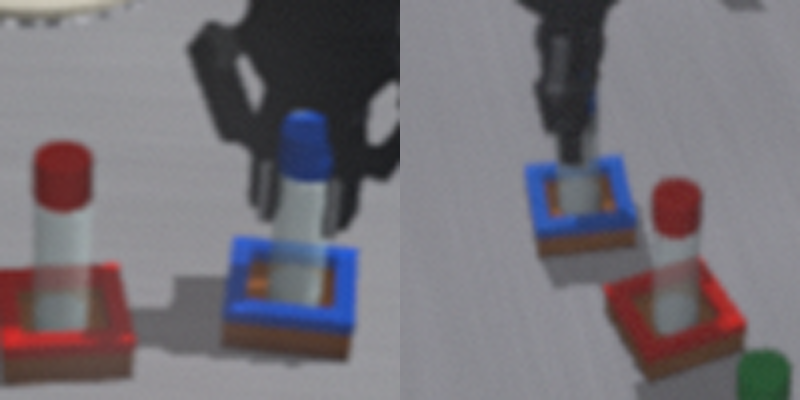

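The red vial stands upright in its stand (left crop 62,250) and the blue vial is centred over its well (300,290). I'll release it, then go over green.

{"fn": "servo_tool", "kwargs": {
  "plan": [
    [0, 0, -0.003, 0, 0, 0, 0],
    [0, 0, -0.003, 0, 0, 0, 0],
    [0, 0, 0, 0, 0, 0, 0],
    [0, 0, 0, 0, 0, 0, 0.45],
    [0, 0, 0, 0, 0, 0, 0.6],
    [0, 0, 0, 0, 0, 0, 1],
    [0, 0, 0, 0, 0, 0, 1],
    [0, 0, 0, 0, 0, 0, 1],
    [0, 0, 0.05, 0, 0, 0, 1],
    [0, 0, 0.12, 0, 0, 0, 1],
    [0, 0, 0.15, 0, 0, 0, 1],
    [0, 0, 0.15, 0, 0, 0, 1],
    [0, 0, 0.09, 0, 0, 0, 1],
    [0.02, -0.1, 0, 0, 0, 0, 1],
    [0.03, -0.16, 0, 0, 0, 0, 1],
    [0.03, -0.16, 0, 0, 0, 0, 1],
    [0.03, -0.16, 0, 0, 0, 0, 1],
    [0.03, -0.16, 0, 0, 0, 0, 1],
    [0.017, -0.135, 0, 0, 0, 0, 1],
    [0, 0, 0, 0, 0, 0, 1]
  ]
}}

```text
clock: 15.75
position: [477.2, -80.7, 227.9]
ee_rot: [0.983, -0.183, -0.0, 0.0]
contact_force: [0.7, 0.3, 0.1]
gripper_width: 85.3
grasp_force: 0.0
```

```bash
python3 v.py green "(237,197)"
```

```text
[477.17993306 -80.67986048 227.93102237] [ 0.17  0.15 -0.33 -0.   -1.09  1.03] 15.75 85.34106056588838
[ 261  184   38   36 1071] [279.32399627 201.3557423 ] [477.5960143  -79.61890589 100.        ] (array([476.68919426, -78.5934165 ,  97.50343568]), np.float64(0.8422096863865849))
```

{"fn": "servo_tool", "kwargs": {
  "plan": [
    [0, 0.004, -0.1, 0, 0, 0, 1],
    [0, 0, -0.15, 0, 0, 0, 1],
    [0, 0, -0.15, 0, 0, 0, 1],
    [0, 0, -0.1, 0, 0, 0, 1],
    [0, 0, -0.06, 0, 0, 0, 1],
    [0, 0, -0.033, 0, 0, 0, 1],
    [0, 0, 0, 0, 0, 0, 1],
    [0, 0, 0, 0, 0, 0, 0.5],
    [0, 0, 0, 0, 0, 0, 0.4],
    [0, 0, 0, 0, 0, 0, 0.35],
    [0, 0, 0, 0, 0, 0, 0.2],
    [0, 0, 0, 0, 0, 0, 0],
    [0, 0, 0, 0, 0, 0, 0],
    [0, 0, 0, 0, 0, 0, 0],
    [0, 0, 0, 0, 0, 0, 0],
    [0, 0, 0, 0, 0, 0, 0]
  ]
}}

```text
clock: 17.8
position: [477.8, -77.5, 51.1]
ee_rot: [0.984, -0.181, 0.001, -0.0]
contact_force: [-2.0, -0.6, 6.9]
gripper_width: 29.2
grasp_force: 58.8
```

{"fn": "servo_tool", "kwargs": {
  "plan": [
    [0, 0, 0.05, 0, 0, 0, 0],
    [0, 0, 0.1, 0, 0, 0, 0],
    [0, 0, 0.1, 0, 0, 0, 0],
    [0, 0, 0.1, 0, 0, 0, 0],
    [0.08, -0.04, 0, 0, 0, 0, 0],
    [0.1, -0.05, 0, 0, 0, 0, 0],
    [0.06, -0.04, 0, 0, 0, 0, 0],
    [0, 0, 0, 0, 0, 0, 0],
    [0, 0, 0, 0, 0, 0, 0]
  ]
}}

```text
clock: 18.92
position: [548.3, -116.2, 154.7]
ee_rot: [0.983, -0.181, -0.001, -0.0]
contact_force: [0.2, -0.2, -0.1]
gripper_width: 28.9
grasp_force: 59.1
```

```bash
cat > r.py <<'E'
from h import *
import sys
col,p0,near=sys.argv[1],eval(sys.argv[2]),eval(sys.argv[3])
s,d,T=wrist(); print(s['position'],s['clock'],s['gripper_width']); save(d,'r_%s.png'%col)
iT=np.linalg.inv(T)
p=iT[:3,:3]@np.array(p0)+iT[:3,3]; u=cv2.projectPoints(p,np.zeros(3),np.zeros(3),d['K'],d['D'])[0].ravel(); print(u)
R=rim(d,col,u,T); print(R[:3])
print(tri([R[3],rim(np.load('scene0.npz'),col,near)[3]]))
E
python3 r.py green "(625.,-153,26)" "(187,274)"
```

```text
[ 548.31089186 -116.20873968  154.71487558] 18.925 28.852717504717837
[289.97016824  91.38783718]
(((625.5291137695312, -153.75552368164062), (68.6806869506836, 68.90308380126953), 77.82110595703125), array([ 626.97305604, -154.36540066,   26.        ]), (290.7524836306164, 88.1077557010612))
(array([ 626.46164107, -152.87051124,   23.99511312]), np.float64(1.7111166919643466))
```

{"fn": "servo_tool", "kwargs": {
  "plan": [
    [0.06, -0.03, 0, 0, 0, 0, 0],
    [0.1, -0.05, 0, 0, 0, 0, 0],
    [0.07, -0.03, 0, 0, 0, 0, 0],
    [0.026, -0.014, 0, 0, 0, 0, 0],
    [0, 0, -0.06, 0, 0, 0, 0],
    [0, 0, -0.1, 0, 0, 0, 0],
    [0, 0, -0.08, 0, 0, 0, 0],
    [0, 0, -0.04, 0, 0, 0, 0],
    [0, 0, -0.02, 0, 0, 0, 0],
    [0, 0, -0.008, 0, 0, 0, 0],
    [0, 0, 0, 0, 0, 0, 0],
    [0, 0, 0, 0, 0, 0, 0]
  ]
}}

```text
clock: 20.48
position: [626.6, -153.7, 63.8]
ee_rot: [0.984, -0.181, 0.001, -0.0]
contact_force: [0.4, -0.5, -0.6]
gripper_width: 28.7
grasp_force: 59.1
```

Run:
```python
from h import *
print(arm.read_state()['position'])
a=[grab('scene'),grab('side')]
c=lambda i,x,y:cv2.resize(i[y:y+100,x:x+100],(400,400),interpolation=cv2.INTER_CUBIC)
cv2.imwrite('pics/p3.png',np.hstack([c(a[0]['image'],137,205),c(a[1]['image'],320,180)])[:,:,::-1])
```

```text
[ 626.5874473  -153.65203955   63.76443727]
```

View pics/p3.png

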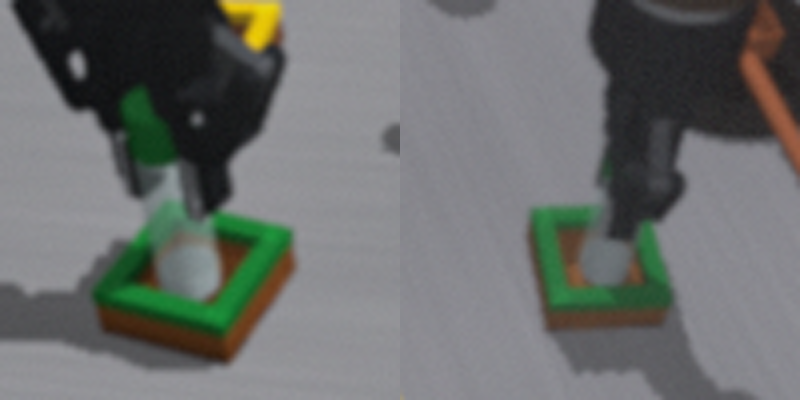

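The green vial is inside its rim in both crops, at (190,270) and (605,260). I'll set it down and go over yellow.

{"fn": "servo_tool", "kwargs": {
  "plan": [
    [0, 0, -0.006, 0, 0, 0, 0],
    [0, 0, -0.004, 0, 0, 0, 0],
    [0, 0, 0, 0, 0, 0, 0],
    [0, 0, 0, 0, 0, 0, 0.45],
    [0, 0, 0, 0, 0, 0, 0.6],
    [0, 0, 0, 0, 0, 0, 1],
    [0, 0, 0, 0, 0, 0, 1],
    [0, 0, 0, 0, 0, 0, 1],
    [0, 0, 0.05, 0, 0, 0, 1],
    [0, 0, 0.12, 0, 0, 0, 1],
    [0, 0, 0.15, 0, 0, 0, 1],
    [0, 0, 0.15, 0, 0, 0, 1],
    [0, 0, 0.09, 0, 0, 0, 1]
  ]
}}

```text
clock: 22.2
position: [627.0, -153.8, 232.6]
ee_rot: [0.984, -0.181, 0.003, -0.0]
contact_force: [-0.7, -0.1, -0.2]
gripper_width: 85.6
grasp_force: 0.0
```

{"fn": "servo_tool", "kwargs": {
  "plan": [
    [-0.06, -0.03, 0, 0, 0, 0, 1],
    [-0.12, -0.065, 0, 0, 0, 0, 1],
    [-0.12, -0.065, 0, 0, 0, 0, 1],
    [-0.12, -0.065, 0, 0, 0, 0, 1],
    [-0.12, -0.065, 0, 0, 0, 0, 1],
    [-0.12, -0.065, 0, 0, 0, 0, 1],
    [-0.12, -0.065, 0, 0, 0, 0, 1],
    [-0.1, -0.055, 0, 0, 0, 0, 1],
    [-0.057, -0.035, 0, 0, 0, 0, 1],
    [0, 0, 0, 0, 0, 0, 1],
    [0, 0, 0, 0, 0, 0, 1]
  ]
}}

```text
clock: 23.58
position: [345.8, -306.6, 228.3]
ee_rot: [0.984, -0.181, 0.0, 0.0]
contact_force: [-0.7, -0.4, -0.3]
gripper_width: 85.4
grasp_force: 0.0
```

```bash
python3 v.py yellow "(154,161)"
```

```text
[ 345.82442244 -306.63202627  228.34422939] [-0.37  0.11 -0.38  0.   -1.09  1.58] 23.575 85.44769743489881
[ 262  181   38   41 1238] [280.65751212 201.03150242] [ 346.21260008 -306.67938931  100.        ] (array([ 345.47806477, -305.91988732,   98.63998209]), np.float64(0.7501116616779623))
```

View pics/v_yellow.png

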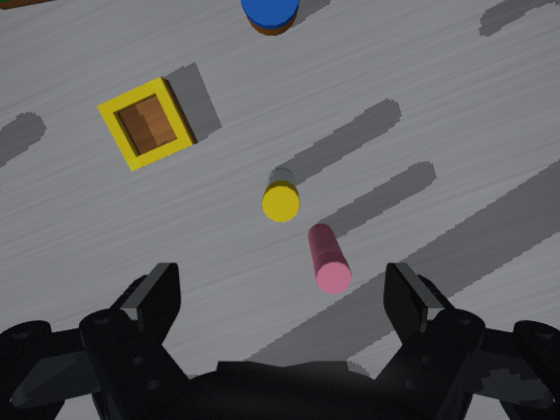

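Wrist view: the yellow cap is at (281,202) and the yellow rim at (146,123). The pink vial at (333,277) is clear of both finger paths. I'll descend and measure the rim from here.

```bash
python3 r.py yellow "(447.,-202.7,26)" "(188,218)"
python3 - <<'E'
from h import *
s,d,T=wrist(); p=plane(d,[(333,277),(281,203)],110,T); R=Rn.from_quat(s['ee_rot']).as_matrix(); print(p,R.T@(p[0]-p[1]))
E
```

```text
[ 345.92146827 -306.4809174   228.16419957] 23.625 85.14553066410966
[145.29387899 126.36958548]
(((447.994140625, -204.0435028076172), (69.1068115234375, 71.3738784790039), 1.7480436563491821), array([ 449.12043994, -204.53993366,   26.        ]), (145.99762718299164, 123.59823462414579))
(array([ 448.7164074 , -202.22457858,   23.30141068]), np.float64(1.4633047467810594))
[[ 271.92862997 -324.91052762  110.        ]
 [ 346.9849629  -307.00958478  110.        ]] [-6.38158296e+01  4.33755303e+01 -1.15377579e-02]
```

{"fn": "servo_tool", "kwargs": {
  "plan": [
    [0, 0, -0.1, 0, 0, 0, 1],
    [0, 0, -0.15, 0, 0, 0, 1],
    [0, 0, -0.15, 0, 0, 0, 1],
    [0, 0, -0.1, 0, 0, 0, 1],
    [0, 0, -0.06, 0, 0, 0, 1],
    [0, 0, -0.03, 0, 0, 0, 1],
    [0, 0, 0, 0, 0, 0, 1],
    [0, 0, 0, 0, 0, 0, 0.5],
    [0, 0, 0, 0, 0, 0, 0.4],
    [0, 0, 0, 0, 0, 0, 0.35],
    [0, 0, 0, 0, 0, 0, 0.2],
    [0, 0, 0, 0, 0, 0, 0],
    [0, 0, 0, 0, 0, 0, 0],
    [0, 0, 0, 0, 0, 0, 0],
    [0, 0, 0, 0, 0, 0, 0],
    [0, 0, 0, 0, 0, 0, 0]
  ]
}}

```text
clock: 25.72
position: [345.4, -306.8, 51.6]
ee_rot: [0.984, -0.181, 0.0, 0.0]
contact_force: [-0.4, 0.4, 6.3]
gripper_width: 28.5
grasp_force: 58.8
```

{"fn": "servo_tool", "kwargs": {
  "plan": [
    [0, 0, 0.05, 0, 0, 0, 0],
    [0, 0, 0.1, 0, 0, 0, 0],
    [0, 0, 0.05, 0, 0, 0, 0],
    [0.05, 0.05, 0, 0, 0, 0, 0],
    [0.09, 0.09, 0, 0, 0, 0, 0],
    [0.1, 0.1, 0, 0, 0, 0, 0],
    [0.07, 0.07, 0, 0, 0, 0, 0],
    [0.032, 0.034, 0, 0, 0, 0, 0],
    [0, 0, -0.03, 0, 0, 0, 0],
    [0, 0, -0.06, 0, 0, 0, 0],
    [0, 0, -0.04, 0, 0, 0, 0],
    [0, 0, -0.02, 0, 0, 0, 0],
    [0, 0, -0.01, 0, 0, 0, 0],
    [0, 0, 0, 0, 0, 0, 0],
    [0, 0, 0, 0, 0, 0, 0]
  ]
}}

```text
clock: 27.6
position: [448.0, -203.5, 63.4]
ee_rot: [0.984, -0.181, 0.0, 0.0]
contact_force: [0.9, 0.2, -1.1]
gripper_width: 29.1
grasp_force: 59.2
```

Run:
```python
from h import *
print(arm.read_state()['position'])
a=[grab('scene'),grab('side')]
c=lambda i,x,y:cv2.resize(i[y:y+100,x:x+100],(400,400),interpolation=cv2.INTER_CUBIC)
cv2.imwrite('pics/p4.png',np.hstack([c(a[0]['image'],138,150),c(a[1]['image'],252,220)])[:,:,::-1])
```

```text
[ 447.98706351 -203.48659754   63.43309949]
```

View pics/p4.png

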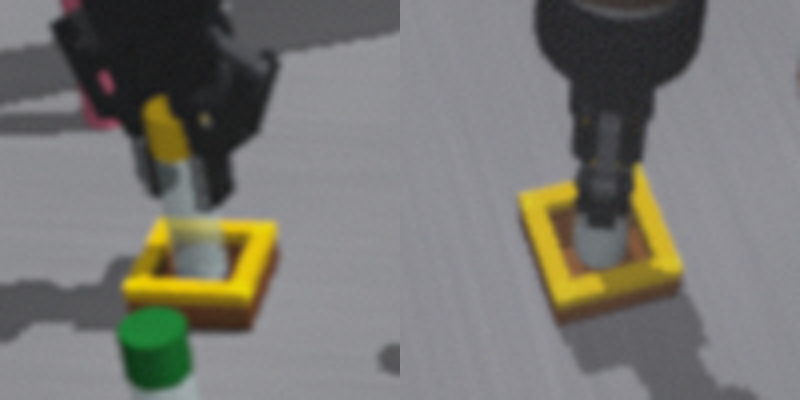

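The yellow vial is in its well in both crops, at (200,260) and (600,245). I'll set it down, release, rise and back off.

{"fn": "servo_tool", "kwargs": {
  "plan": [
    [0, 0, -0.004, 0, 0, 0, 0],
    [0, 0, -0.003, 0, 0, 0, 0],
    [0, 0, 0, 0, 0, 0, 0],
    [0, 0, 0, 0, 0, 0, 0.45],
    [0, 0, 0, 0, 0, 0, 0.6],
    [0, 0, 0, 0, 0, 0, 1],
    [0, 0, 0, 0, 0, 0, 1],
    [0, 0, 0, 0, 0, 0, 1],
    [0, 0, 0.05, 0, 0, 0, 1],
    [0, 0, 0.12, 0, 0, 0, 1],
    [0, 0, 0.15, 0, 0, 0, 1],
    [0, 0, 0.15, 0, 0, 0, 1],
    [0, 0, 0.15, 0, 0, 0, 1],
    [0, 0, 0.1, 0, 0, 0, 1],
    [-0.1, 0.1, 0, 0, 0, 0, 1],
    [-0.1, 0.15, 0, 0, 0, 0, 1],
    [0, 0.15, 0, 0, 0, 0, 1],
    [0, 0, 0, 0, 0, 0, 1],
    [0, 0, 0, 0, 0, 0, 1]
  ]
}}

```text
clock: 30.08
position: [387.7, -83.4, 277.0]
ee_rot: [0.984, -0.181, 0.0, -0.0]
contact_force: [0.2, -0.1, 0.1]
gripper_width: 85.3
grasp_force: 0.0
```

Run:
```python
from h import *
a=[grab('scene'),grab('side')]
cv2.imwrite('pics/end.png',cv2.resize(np.hstack([a[0]['image'][100:340,60:520],a[1]['image'][60:380,150:450][:240*320//240]if 0 else cv2.resize(a[1]['image'][60:380,150:450],(340,240))]),(800,240))[:,:,::-1])
```

```text
(no output)
```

View pics/end.png

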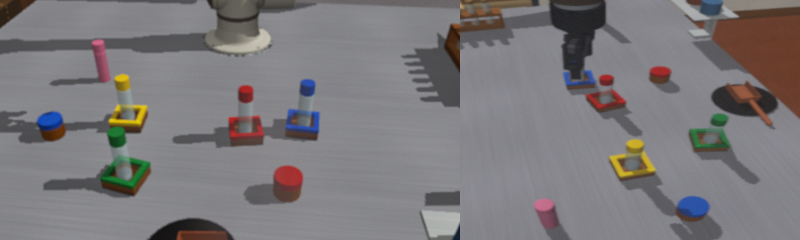

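All four vials are in the stands matching their caps: scene crop yellow (125,95), green (120,150), red (246,110) and blue (306,100). The jars and the pink vial are unmoved. I'll check uprightness numerically before handing in.

Run:
```python
from h import *
S=grab('scene')
for c,u in {'red':(305,187),'yellow':(181,182),'green':(177,237),'blue':(366,187)}.items():
    m,st,q=blob(S,c,u); print(c,q.round(),st[4],plane(S,[q],107)[0].round(1))
```

```text
red [306. 193.] 222 [462.   62.2 107. ]
yellow [182. 182.] 219 [ 444.5 -202.5  107. ]
green [177. 236.] 269 [ 623.4 -154.   107. ]
blue [367. 187.] 214 [424.7 187.5 107. ]
```

```bash
python3 -c "from bench import arm; print(arm.job_done())"
```

```text
the job is handed in; nothing more can be done
None
```

All four vials stand upright in the stands matching their caps, the two amber jars and the pink look-alike were left alone, and the job was handed in at about 30 s on the robot's clock.

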